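# Tilt the chip jig and lock it

## Robot

A 6-joint arm with a two-finger parallel gripper is mounted at the origin on a cart in front of the work surface, level with it; the furniture and walls round the work are solid. World frame = base frame: x ahead of the robot, y to its left, z up, the work surface at z = 0. Lengths are in m, angles in rad, forces in N, time in s.
With the tool pointing down it reaches from about 0.3 to 0.85 m from the base axis. Payload 4.2 kg.
Tool frame: the origin (TCP) lies between the finger pads; the fingertips stand 17 mm ahead of it and the grasp point (between the pads) lies 2 mm behind it (arm.tcp_to_tips is the distance from the TCP to the fingertips, in m); z points along the fingers, y is the line along which they close (so a half turn about z gives the same grasp; the last joint's range is limited). The gripper opens to 91 mm and grips with 3 to 60 N. Pads are 32 mm wide; open, the fingers measure 118 mm over their backs; the gripper's body (76 mm by 178 mm) begins 60 mm behind the grasp point.
Start: joints at [1.113, 0.32, 1.565, -0, 1.257, -0.02], TCP at [0.244, 0.521, 0.231] pointing down, gripper open.
Joint ranges: [-3.11, 3.11], [-0.84, 2.01], [0.21, 2.61], [-1.34, 4.49], [0.05, 2.63], [-2.56, 2.56]. Speed limits (rad/s): [2.57, 2.57, 3.14, 3.14, 3.14, 3.14].

## Interface

Orientations are given as a 3x3 rotation matrix whose columns are the frame's x, y, z axes.
In Python, from station import arm, optics, close_job gives the robot as it stands.
- The arm moves only by the tool arm_command, never from a script. Its argument "deltas" is a list that holds one entry, the list of rows, each a list of 6 numbers: the shift along the tool's x, y, z in m, then the turn, a rotation vector about the tool's x, y, z in degrees. In form: [[[dx, dy, dz, ax, ay, az], ...]]. A call has 1 to 12 rows; each row is the pose to reach, as a shift and turn from the pose commanded when the call began, along the tool's axes at that moment; what a row does not reach only later rows make up. A row lasts 1/12 s, in which the tool goes at most 41.7 mm and 7.16 degrees, less where a joint would pass 70% of its speed; a pose out of reach is approached as far as the arm can. A call with a gripper value outside its range is refused whole. "gripper" is the gripper command: -1 is fully open, 1 is shut, values between are in proportion, set as the call begins (left out, the last holds). The fingers move at their own pace and stop on an object; "squeeze" is the grip in N (left out, the last holds). Time passes only in rows, so rows that repeat a pose let the fingers close. It gives the time, the measured TCP pose, the force, the opening and the grip force at its end, in the units of the state.
- arm.state(): the state, without advancing time (a new reading comes with each control period).
- optics.read_camera(name): name is "scene" or "top" or "wrist"; returns the picture (400x640x3 uint8, red, green, blue); there is no depth.
- optics.calibration(name): a dict with "mtx" (3x3 intrinsics, pixels), "rvec" (rotation vector, rad) and "tvec" (3), from world to camera coordinates, as OpenCV has them. Camera axes: x right, y down, z forward; pixel columns grow to the right and rows downward; lengths in m; the calibration is good to about 2 mm. A picture is of the moment at which its call begins: read the wrist's pose just before it. calibration takes no time and is no camera call; for the wrist camera it gives the pose at the moment of the call.
- close_job(): hands the job in; it is judged then, once.
Trained networks look in the newest picture that a camera, given by its name, has taken for a name from the list of things; names that differ only in an ending like _2 or _b are one class to them, and where a whole thing is asked for, a point or a joint stands for the part that bears it (a point fixed in the world has none). Each returns a list of dicts, best first, with "score" (0 to 1); they miss things now and then, are a little off and sometimes report something else, mostly with a low value. They report only what shows in the picture. A call takes as long as a camera call.
- optics.look_for(label, camera): "centre" ([column, row] in pixels, amid what is visible of it).
- optics.masks_of(label, camera): "pixels" (400x640 bool, what is visible of it) and "centre" ([column, row] in pixels, amid what is visible of it).
- optics.place_of(label, camera): "centre" ([column, row] in pixels: a listed point, or the origin of a listed thing).
The state is a dict: "clock": time; "joint_pos": joint angles; "joint_vel": joint speeds; "joint_torque": joint torques, N m; "ee_pos": TCP position; "eef_rot": TCP orientation; "wrist_force": force on the tool from outside, world axes, zero at the start; "wrist_torque": the same for the moment, N m; "opening": finger opening in m; "finger_force": force on a finger pad.
Only numpy, scipy, OpenCV 4.12 (cv2) and the standard library are available. Lean on these libraries where they do the work, as an engineer would, in place of code of your own. Each camera call takes 0.05 s, during which the arm holds its last target. There are 200 camera calls.

## Task

The swinging table of the chip jig stands unlocked, with its lock pin drawn up. With its lever, swing the table to 30 degrees forward (the jig's front edge, on the robot's side, down), then push the lock pin fully down into its slot so that the table is locked there. Leave the things round about where they are.

Things in the scene. Friction and masses are not known exactly. Their poses are not given: they have to be found in the camera images.
- jig: tilting jig, fixed to the worktop: aluminium base 120 (x) x 236 (y) x 12 mm, two uprights 44 mm wide at y = +-70 mm, between them a swinging table with a chip holder clamped on it. Origin: centre of the underside; x points from its front (robot's side) to its back, y to its left, z up. Lever outside the right upright, index sector and lock pin outside the left one
- pivot (a point): point on the pivot axis, fixed on the jig, 115 mm above its origin; the axis runs along the jig's y. At y = +85 mm a steel index sector, 60 mm rim radius, 10 mm thick, turns with the table; its rim has three slots (12 mm wide, flared to 19 mm at the rim, 14 mm deep): for the table level, 30 degrees forward and 30 degrees back
- tilt_table (a joint): angle of the swinging table, rad: 0 level (lever upright), positive = front edge down, lever leaning to the jig's front (-x). Stops at +-0.7. Its slots come under the pin at -0.524, 0 and +0.524. Friction (0.2 N m, about 2 N at the lever's ball) keeps it where it is left
- lever_knob (a point): centre of the black ball, 28 mm in diameter, on the end of the lever (a 10 mm rod), 105 mm from the pivot axis, at jig y = -92 mm. At table angle a it lies at jig x = -105 sin a, z = 115 + 105 cos a (mm). The space around and above the ball is free
- lock_pin (a joint): travel of the captive lock pin, m: 0 fully drawn up, 0.018 fully down (its stop). 3 N friction holds it where it is left. 10 mm thick with a round nose: it meets the sector's rim at 0.004 and goes farther only over a slot; up to about 5 degrees off the slot it draws the table into line as it is pushed. Push with 5 to 20 N
- pin_knob (a point): centre of the top face of the lock pin's black knurled knob (26 mm in diameter, 24 mm tall), at jig x = 0, y = +85 mm, 250 mm above the worktop with the pin fully up and 232 mm with it home. It stands on a bridge whose top is at 206 mm; pushed straight down from above
- screwdriver_2: screwdriver with dark handle, 172 mm long, lying in front of the jig (bystander, origin: centre of its underside)
- vial_2: small vial with black cap, 22 mm wide, 46 mm tall, standing behind the jig (bystander, origin: centre of its underside)
- vial_3: small vial with white cap, 22 mm wide, 46 mm tall, standing behind the jig (bystander, origin: centre of its underside)
- tweezers: steel tweezers, 124 mm long, lying beside the jig (bystander, origin: centre of its underside)
- ptfe_tape: white tape roll, 52 mm wide, 13 mm high, lying beside the jig (bystander, origin: centre of its underside)

How it is judged:
On the way:
1. the table is swung to about 30 degrees forward (within 9 degrees) while the pin is still up (value of joint tilt_table between 0.367 and 0.681 rad and value of joint lock_pin below 0.0035 m), for 0.2 s.
At the end, for the whole second after the job is handed in: the table is at rest 30 degrees forward (within 3 degrees), and the lock pin is down in its slot (at least 15.5 of its 18 mm) (value of joint tilt_table between 0.471 and 0.576 rad and value of joint lock_pin above 0.0155 m and velocity of joint tilt_table between -0.05 and 0.05 rad/s); the robot touches nothing.
It fails at once if one of the loose things round the jig was moved more than 40 mm (distance of any of screwdriver_2, vial_2, vial_3, tweezers, ptfe_tape from where it was at the start of the episode above 0.04 m).
It also fails if it takes over 40 s, if anything falls off the work surface, if the arm or the gripper's body presses on something with over 40 N, if the wrist force passes 120 N, or if a joint passes its speed limit or range.

## Working session

There is one attempt and no reset: what is moved stays moved. The work goes in short steps, Python scripts to look and compute and a tool call to move; the robot and the scene stay as the last step left them, time stands still between calls to the robot, and variables do not carry over. Pictures are saved under pics/ and viewed, at most 10 in all, crops included, and the job is handed in when it is done.

Besides the shell and the picture viewer there is one more tool, called after "Call:" as name(argument=value, ...), one argument or row to a line, values as JSON. arm_command: Moves the arm, as the interface text tells. Its arguments: {"type":"object","properties":{"deltas":{"type":"array"},"gripper":{"type":"number"},"squeeze":{"type":"number"}},"required":["deltas"]}

```bash
mkdir -p pics; cat > h.py <<'E'
import numpy as np, cv2
from station import arm, optics, close_job
def cal(n):
    c=optics.calibration(n); R=cv2.Rodrigues(np.array(c["rvec"],float))[0]
    return np.array(c["mtx"],float),R,np.array(c["tvec"],float).ravel()
def ray(n,px):
    K,R,t=cal(n); d=R.T@np.linalg.inv(K)@np.array([px[0],px[1],1.]); return -R.T@t,d
def at_z(n,px,z):
    o,d=ray(n,px); return o+d*(z-o[2])/d[2]
def proj(n,P):
    K,R,t=cal(n); p=(R@np.atleast_2d(P).T).T+t; p=(K@p.T).T; return p[:,:2]/p[:,2:]
def tri(obs):
    A=np.zeros((3,3));b=np.zeros(3)
    for n,px in obs:
        o,d=ray(n,px); d/=np.linalg.norm(d); M=np.eye(3)-np.outer(d,d); A+=M;b+=M@o
    return np.linalg.solve(A,b)
E
python3 - <<'E'
from h import *
np.set_printoptions(precision=4,suppress=True)
ims={n:optics.read_camera(n) for n in("scene","top")}
for n,i in ims.items(): cv2.imwrite(f"pics/{n}0.png",i[:,:,::-1])
for l in("jig","lever_knob","pin_knob","pivot"):
    o={}
    for n in ims:
        r=optics.place_of(l,n)
        for k in r[:2]: print(l,n,np.round(k["centre"],1),round(k["score"],2))
        if r:o[n]=r[0]["centre"]
    if len(o)==2: print(l,tri(list(o.items())))
    if "top" in o: print(" z-plane",at_z("top",o["top"],{"jig":0,"lever_knob":.22,"pin_knob":.25,"pivot":.115}[l]))
E
```

```text
jig scene [308.3 256.4] 0.95
jig top [308.  215.1] 0.9
jig [0.5853 0.0181 0.0009]
 z-plane [0.584  0.0196 0.    ]
lever_knob scene [333.3 205.5] 0.7
lever_knob top [351.7 208.3] 0.76
lever_knob [ 0.5609 -0.0665  0.212 ]
 z-plane [ 0.5573 -0.0638  0.22  ]
pin_knob scene [286.3 157.7] 0.45
pin_knob top [254.8 180.7] 0.46
pin_knob [0.6063 0.1071 0.244 ]
 z-plane [0.6026 0.1085 0.25  ]
pivot scene [308.4 218.3] 0.89
pivot top [306.7 205. ] 0.88
pivot top [257.5 180.1] 0.65
pivot [0.5847 0.0188 0.1215]
 z-plane [0.5849 0.02   0.115 ]
```

View pics/scene0.png

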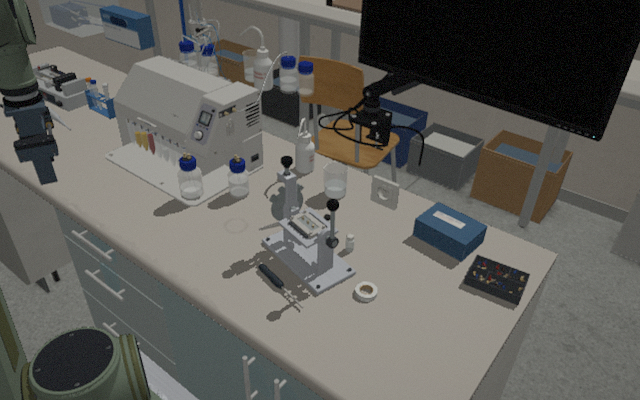

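View pics/top0.png

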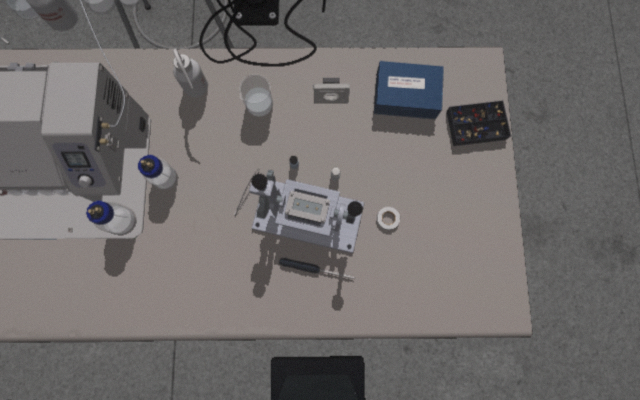

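Both views show the black lever ball (scene 333,205; top 354,208, upright) and the pin knob (scene 287,161; top 260,181). The vials are behind the jig, the screwdriver is in front, and the tape and tweezers lie beside it.

```bash
python3 - <<'E'
from h import *
np.set_printoptions(precision=4,suppress=True)
s=arm.state(); print(s["ee_pos"]); print(np.array(s["eef_rot"])); print(s["clock"],arm.tcp_to_tips,s["opening"])
P=tri([("scene",(287,161)),("top",(260,181))]); L=tri([("scene",(333,205.5)),("top",(353.5,208.3))]); print("pin",P,"lev",L)
d=(P-L)[:2]; print("yaw deg",np.degrees(np.arctan2(-d[0],d[1])),"span",np.linalg.norm(d))
# fit jig pose x,y,yaw,angle to pixels
from scipy.optimize import least_squares
obs=[("scene","L",(333,205.5)),("top","L",(353,208.3)),("scene","P",(287,159)),("top","P",(258,181)),("scene","J",(308.3,256.4)),("top","J",(308,215.1)),("scene","V",(308.4,218.3)),("top","V",(306.7,205))]
def pts(v):
    x,y,w,a=v; R=np.array([[np.cos(w),-np.sin(w),0],[np.sin(w),np.cos(w),0],[0,0,1]]);o=np.array([x,y,0])
    q=dict(L=[-.105*np.sin(a),-.092,.115+.105*np.cos(a)],P=[0,.085,.25],J=[0,0,0],V=[0,0,.115]); return {k:o+R@np.array(p) for k,p in q.items()}
f=lambda v:np.concatenate([(proj(n,pts(v)[k])[0]-px) for n,k,px in obs])
r=least_squares(f,[.585,.018,-.24,0],loss="soft_l1"); print(r.x,np.degrees(r.x[2])); print(r.fun.reshape(-1,2)); print(pts(r.x))
R=np.array(s["eef_rot"]);w=r.x[2]
for sg in(1,-1):
    y=sg*np.array([np.cos(w),np.sin(w),0]); z=np.array([0,0,-1.]); T=np.c_[np.cross(y,z),y,z]
    print(sg,np.degrees(cv2.Rodrigues(R.T@T)[0].ravel()))
print("to above lever, tool axes",R.T@(pts(r.x)["L"]+[0,0,.1]-s["ee_pos"]))
E
```

```text
[0.2438 0.5208 0.231 ]
[[-0.9057  0.4239  0.    ]
 [ 0.4239  0.9057  0.0001]
 [ 0.      0.0001 -1.    ]]
0.5 0.017 0.09126949794237803
pin [0.6052 0.1005 0.2384] lev [ 0.5594 -0.0686  0.2141]
yaw deg -15.165878970451931 span 0.17515227923631652
[ 0.586   0.0189 -0.1946  0.1055] -11.152424643144066
[[-0.8958 -1.3276]
 [ 1.6584  0.0352]
 [-1.6137 -2.0511]
 [ 0.2631 -0.2108]
 [-0.8692  0.0944]
 [ 0.2702 -0.8255]
 [-0.3989  1.9861]
 [ 0.5023 -0.499 ]]
{'L': array([ 0.5573, -0.0692,  0.2194]), 'P': array([0.6024, 0.1023, 0.25  ]), 'J': array([0.586 , 0.0189, 0.    ]), 'V': array([0.586 , 0.0189, 0.115 ])}
1 [ 0.0019 -0.003  76.0695]
-1 [   0.0032    0.002  -103.9305]
to above lever, tool axes [-0.5341 -0.4014 -0.0885]
```

Call:
arm_command(
  deltas=[
    [[0, 0, -0.04, 0, 0, 0], [-0.02, -0.015, -0.08, 0, 0, 3], [-0.05, -0.037, -0.11, 0, 0, 7], [-0.08, -0.06, -0.13, 0, 0, 12], [-0.11, -0.083, -0.13, 0, 0, 16], [-0.14, -0.106, -0.13, 0, 0, 20], [-0.17, -0.129, -0.13, 0, 0, 25], [-0.2, -0.15, -0.13, 0, 0, 30], [-0.23, -0.173, -0.13, 0, 0, 35], [-0.26, -0.196, -0.13, 0, 0, 40], [-0.29, -0.218, -0.13, 0, 0, 45], [-0.32, -0.24, -0.13, 0, 0, 50]],
  ],
)

```text
clock: 1.5
ee_pos: [0.4322, 0.166, 0.3613]
eef_rot: [[-0.253, 0.967, 0.001], [0.967, 0.253, 0.0], [0.0, 0.001, -1.0]]
wrist_force: [1.5, -0.1, -0.0]
opening: 0.0908
finger_force: 0.0
```

Call:
arm_command(
  deltas=[
    [[-0.03, 0.006, 0, 0, 0, 4], [-0.06, 0.012, 0, 0, 0, 8], [-0.09, 0.02, 0, 0, 0, 12], [-0.12, 0.026, 0, 0, 0, 16], [-0.15, 0.032, 0, 0, 0, 20], [-0.18, 0.038, 0, 0, 0, 24], [-0.21, 0.045, 0, 0, 0, 27], [-0.236, 0.05, 0, 0, 0, 27], [-0.236, 0.05, 0, 0, 0, 27], [-0.236, 0.05, 0, 0, 0, 27]],
  ],
)

```text
clock: 2.33
ee_pos: [0.5411, -0.0483, 0.3604]
eef_rot: [[0.211, 0.977, -0.001], [0.977, -0.211, 0.001], [0.0, -0.001, -1.0]]
wrist_force: [0.3, 0.7, -0.6]
opening: 0.0912
finger_force: 0.0
```

```bash
python3 - <<'E'
from h import *
np.set_printoptions(precision=4,suppress=True)
s=arm.state(); print(s["ee_pos"],np.array(s["eef_rot"]).round(3).tolist())
K,R,t=cal("wrist"); print("cam",-R.T@t)
i=optics.read_camera("wrist"); cv2.imwrite("pics/w1.png",i[:,:,::-1])
for l,z in(("lever_knob",.22),("pin_knob",.25),("pivot",.115),("jig",0)):
    for k in optics.place_of(l,"wrist")[:2]: print(l,np.round(k["centre"],1),round(k["score"],2),at_z("wrist",k["centre"],z))
    print(proj("wrist",[[.5573,-.0692,.2194],[.6024,.1023,.25]]).round())
E
```

```text
[ 0.5411 -0.0483  0.3604] [[0.211, 0.977, -0.001], [0.977, -0.211, 0.001], [0.0, -0.001, -1.0]]
cam [0.5572 0.0222 0.5136]
lever_knob [337.4 208.9] 0.63 [ 0.5574 -0.0674  0.22  ]
[[338. 210.]
 [354.  13.]]
pin_knob [353.2  13.6] 0.91 [0.6017 0.1027 0.25  ]
[[338. 210.]
 [354.  14.]]
pivot [338.  121.5] 0.91 [0.5822 0.0209 0.115 ]
[[338. 211.]
 [354.  14.]]
jig [333.6 120.5] 0.93 [0.5827 0.0232 0.    ]
[[338. 211.]
 [354.  14.]]
```

View pics/w1.png

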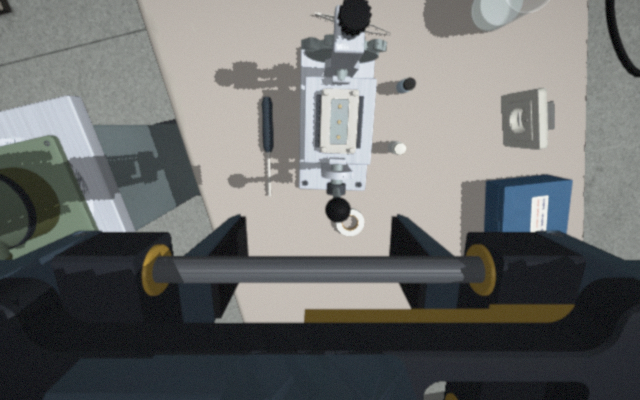

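The wrist picture shows the lever ball at (338,210) and the pin knob at (354,16). The jig is square to the tool, so tool y runs along jig x. These agree with the measured positions, so I'm going down over the ball.

Call:
arm_command(
  deltas=[
    [[-0.016, 0.02, 0.02, 0, 0, 0], [-0.016, 0.02, 0.05, 0, 0, 0], [-0.016, 0.02, 0.08, 0, 0, 0], [-0.016, 0.02, 0.11, 0, 0, 0], [-0.016, 0.02, 0.13, 0, 0, 0], [-0.016, 0.02, 0.14, 0, 0, 0], [-0.016, 0.02, 0.14, 0, 0, 0]],
  ],
)

```text
clock: 3.17
ee_pos: [0.5558, -0.0664, 0.2189]
eef_rot: [[0.208, 0.978, -0.004], [0.978, -0.208, 0.001], [-0.0, -0.004, -1.0]]
wrist_force: [-0.2, -0.3, -0.2]
opening: 0.0911
finger_force: 0.0
```

Call:
arm_command(
  deltas=[
    [[0, 0, 0, 0, 0, 0], [0, 0, 0, 0, 0, 0], [0, 0, 0, 0, 0, 0], [0, 0, 0, 0, 0, 0], [0, 0, 0, 0, 0, 0], [0, 0, 0, 0, 0, 0], [0, 0, 0, 0, 0, 0], [0, 0, 0, 0, 0, 0], [0, 0, 0, 0, 0, 0], [0, 0, 0, 0, 0, 0]],
  ],
  gripper=1,
  squeeze=8,
)

```text
clock: 4.0
ee_pos: [0.5573, -0.0673, 0.221]
eef_rot: [[0.209, 0.978, 0.001], [0.978, -0.209, -0.0], [0.0, 0.001, -1.0]]
wrist_force: [2.6, -0.8, 0.2]
opening: 0.0277
finger_force: 3.6
```

Call:
arm_command(
  deltas=[
    [[0, -0.006, 0.001, 0, 0, 0], [0, -0.012, 0.0022, 0, 0, 0], [0, -0.018, 0.004, 0, 0, 0], [0, -0.024, 0.0057, 0, 0, 0], [0, -0.03, 0.0077, 0, 0, 0], [0, -0.036, 0.01, 0, 0, 0], [0, -0.041, 0.012, 0, 0, 0], [0, -0.045, 0.0138, 0, 0, 0], [0, -0.045, 0.0138, 0, 0, 0], [0, -0.045, 0.0138, 0, 0, 0]],
  ],
)

```text
clock: 4.83
ee_pos: [0.512, -0.0572, 0.2067]
eef_rot: [[0.209, 0.978, -0.003], [0.978, -0.209, 0.001], [0.001, -0.003, -1.0]]
wrist_force: [0.9, 3.8, 1.8]
opening: 0.0275
finger_force: 8.8
```

```bash
python3 - <<'E'
from h import *
np.set_printoptions(precision=4,suppress=True)
s=arm.state(); p=s["ee_pos"]; print(p,s["wrist_force"],s["opening"],s["finger_force"])
o={}
for n in("scene","top","wrist"):
    i=optics.read_camera(n); o[n]=i; cv2.imwrite(f"pics/{n}2.png",i[:,:,::-1])
    for l,z in(("lever_knob",.206),("pin_knob",.25),("pivot",.115)):
        for k in optics.place_of(l,n)[:1]: print(n,l,np.round(k["centre"],1),round(k["score"],2),at_z(n,k["centre"],z))
c=o["scene"][130:310,220:400]; c2=o["wrist"][0:220,200:480]
c=cv2.resize(c,(500,500),interpolation=cv2.INTER_CUBIC);cv2.imwrite("pics/c2.png",c[:,:,::-1])
E
```

```text
[ 0.512  -0.0572  0.2067] [0.8561 3.7732 1.7516] 0.027456423193096526 8.816248700022697
scene lever_knob [313.8 216.7] 0.92 [ 0.5115 -0.056   0.206 ]
scene pin_knob [285.9 160.1] 0.57 [0.5925 0.0921 0.25  ]
scene pivot [309.5 219.2] 0.94 [0.5915 0.0189 0.115 ]
top pin_knob [259.2 180.8] 0.51 [0.6024 0.1007 0.25  ]
top pivot [305.2 203.5] 0.97 [0.5881 0.023  0.115 ]
wrist lever_knob [321.8 252.9] 0.89 [ 0.5146 -0.0592  0.206 ]
wrist pivot [384.1 103.3] 0.65 [0.5834 0.0174 0.115 ]
```

View pics/c2.png

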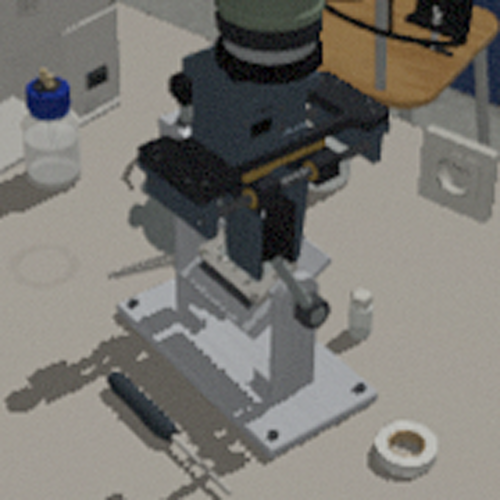

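The lever is now leaning forward and the table is tilted, and all the bystanders are untouched. I'll ease the lever back 3 mm, release and lift.

Call:
arm_command(
  deltas=[
    [[0, 0.0025, -0.0014, 0, 0, 0], [0, 0.0025, -0.0014, 0, 0, 0], [0, 0.0025, -0.0014, 0, 0, 0]],
  ],
)

```text
clock: 5.68
ee_pos: [0.5144, -0.0579, 0.2081]
eef_rot: [[0.21, 0.978, -0.004], [0.978, -0.21, 0.001], [0.0, -0.004, -1.0]]
wrist_force: [-0.2, 5.1, 2.6]
opening: 0.0274
finger_force: 8.0
```

Call:
arm_command(
  deltas=[
    [[0, 0, 0, 0, 0, 0], [0, 0, 0, 0, 0, 0], [0, 0, 0, 0, 0, 0], [0, 0, 0, 0, 0, 0], [0, 0, 0, 0, 0, 0], [0, 0, -0.03, 0, 0, 0], [0, 0, -0.065, 0, 0, 0], [0, 0, -0.1, 0, 0, 0], [0, 0, -0.13, 0, 0, 0], [0, 0, -0.15, 0, 0, 0], [0, 0, -0.15, 0, 0, 0], [0, 0, -0.15, 0, 0, 0]],
  ],
  gripper=-1,
)

```text
clock: 6.68
ee_pos: [0.5158, -0.0586, 0.3593]
eef_rot: [[0.209, 0.978, 0.002], [0.978, -0.209, -0.001], [-0.0, 0.002, -1.0]]
wrist_force: [-0.4, 0.0, -0.5]
opening: 0.0915
finger_force: 0.0
```

```bash
python3 - <<'E'
from h import *
np.set_printoptions(precision=4,suppress=True)
s=arm.state(); p=s["ee_pos"]; print(p,s["wrist_force"],s["opening"],np.array(s["eef_rot"]).round(3).tolist())
o={}
xj=np.array([.978,-.209])
for n in("top","wrist","scene"):
    i=optics.read_camera(n); cv2.imwrite(f"pics/{n}3.png",i[:,:,::-1])
    for l,z in(("lever_knob",.206),("pin_knob",.25),("pivot",.115),("jig",0)):
        for k in optics.place_of(l,n)[:1]:
            q=at_z(n,k["centre"],z); print(n,l,np.round(k["centre"],1),round(k["score"],2),q,q[:2]@xj)
E
```

```text
[ 0.5158 -0.0586  0.3593] [-0.3963  0.0126 -0.5298] 0.09146963713633803 [[0.209, 0.978, 0.002], [0.978, -0.209, -0.001], [-0.0, 0.002, -1.0]]
top pin_knob [259.6 179.5] 0.76 [0.6047 0.1    0.25  ] 0.5705184680465611
top pivot [305.  203.4] 0.55 [0.5883 0.0235 0.115 ] 0.570455643790035
top jig [308.2 212.6] 0.63 [0.5899 0.0191 0.    ] 0.5729064206877322
wrist lever_knob [323.6 191.2] 0.7 [ 0.521  -0.0593  0.206 ] 0.5219675787831934
wrist pivot [357.8 109.8] 0.77 [0.5852 0.0181 0.115 ] 0.568581243484959
wrist jig [350.3 114.9] 0.61 [0.587  0.0142 0.    ] 0.5711559475335537
scene lever_knob [318.1 219. ] 0.91 [ 0.5111 -0.0678  0.206 ] 0.5140357481121643
scene pin_knob [284.4 159.6] 0.48 [0.5919 0.0962 0.25  ] 0.5588019109141882
scene pivot [307.9 220.8] 0.71 [0.5843 0.0179 0.115 ] 0.5676687179877673
scene jig [306.2 256.3] 0.73 [ 0.5845  0.0218 -0.    ] 0.5671323019261278
```

View pics/wrist3.png

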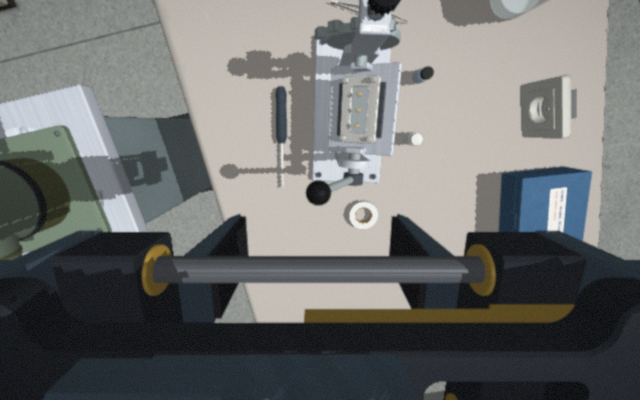

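The wrist picture shows the ball free at (318,193) with the lever leaning forward, at jig x of about -51 mm, which is roughly 30°. Next I go over the pin knob with the fingers shut.

Call:
arm_command(
  deltas=[
    [[0.025, 0.007, 0, 0, 0, 0], [0.05, 0.015, 0, 0, 0, 0], [0.075, 0.022, 0, 0, 0, 0], [0.1, 0.03, 0, 0, 0, 0], [0.125, 0.037, 0, 0, 0, 0], [0.15, 0.045, 0, 0, 0, 0], [0.17, 0.05, 0, 0, 0, 0], [0.175, 0.052, 0.02, 0, 0, 0], [0.175, 0.052, 0.04, 0, 0, 0], [0.175, 0.052, 0.05, 0, 0, 0], [0.175, 0.052, 0.05, 0, 0, 0], [0.175, 0.052, 0.05, 0, 0, 0]],
  ],
  gripper=1,
  squeeze=20,
)

```text
clock: 8.43
ee_pos: [0.603, 0.1017, 0.3086]
eef_rot: [[0.21, 0.978, -0.001], [0.978, -0.21, -0.0], [-0.0, -0.0, -1.0]]
wrist_force: [1.6, 0.8, 0.2]
opening: 0.0141
finger_force: 0.0
```

```bash
python3 - <<'E'
from h import *
np.set_printoptions(precision=4,suppress=True)
s=arm.state(); p=s["ee_pos"]; print(p,s["wrist_force"],s["opening"],np.array(s["eef_rot"]).round(3).tolist())
for n in("top","wrist","scene"):
    i=optics.read_camera(n); cv2.imwrite(f"pics/{n}4.png",i[:,:,::-1])
    for l,z in(("pin_knob",.25),("lever_knob",.206)):
        for k in optics.place_of(l,n)[:1]:
            q=at_z(n,k["centre"],z); print(n,l,np.round(k["centre"],1),round(k["score"],2),q)
print(proj("wrist",[[.603,.1015,.25],p+[0,0,-.017]]))
E
```

```text
[0.603  0.1017 0.3086] [1.6181 0.8084 0.1505] 0.014133480472033891 [[0.21, 0.978, -0.001], [0.978, -0.21, -0.0], [-0.0, -0.0, -1.0]]
top lever_knob [351.3 230.4] 0.65 [ 0.519  -0.0632  0.206 ]
wrist pin_knob [317.1 217.1] 0.93 [0.6033 0.1029 0.25  ]
scene pin_knob [286.  159.5] 0.68 [0.5947 0.0937 0.25  ]
scene lever_knob [316.7 218.9] 0.9 [ 0.5095 -0.0654  0.206 ]
[[317.628  219.2119]
 [317.3536 240.0452]]
```

View pics/wrist4.png

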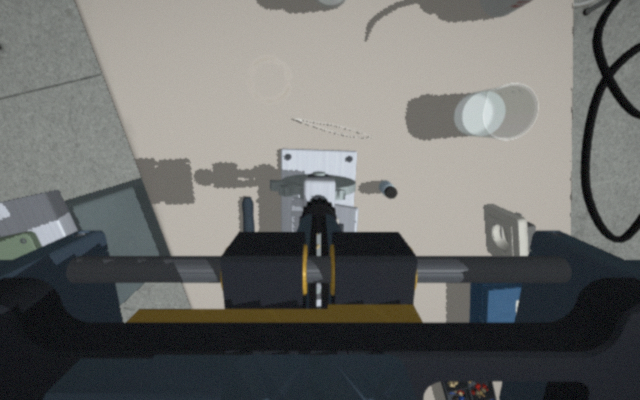

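The wrist picture shows the pin knob at (317,210), right under the closing fingers. I'll come down to just above it.

Call:
arm_command(
  deltas=[
    [[0, 0, 0.01, 0, 0, 0], [0, 0, 0.02, 0, 0, 0], [0, 0, 0.03, 0, 0, 0], [0, 0, 0.037, 0, 0, 0], [0, 0, 0.037, 0, 0, 0], [0, 0, 0.037, 0, 0, 0]],
  ],
)

```text
clock: 9.38
ee_pos: [0.6028, 0.1019, 0.2706]
eef_rot: [[0.209, 0.978, -0.002], [0.978, -0.209, -0.0], [-0.001, -0.002, -1.0]]
wrist_force: [0.3, -0.3, -1.5]
opening: 0.0007
finger_force: 0.0
```

Call:
arm_command(
  deltas=[
    [[0, 0, 0.001, 0, 0, 0], [0, 0, 0.002, 0, 0, 0], [0, 0, 0.003, 0, 0, 0], [0, 0, 0.004, 0, 0, 0], [0, 0, 0.005, 0, 0, 0], [0, 0, 0.006, 0, 0, 0], [0, 0, 0.006, 0, 0, 0]],
  ],
)

```text
clock: 9.97
ee_pos: [0.6031, 0.1019, 0.2658]
eef_rot: [[0.209, 0.978, 0.001], [0.978, -0.209, 0.0], [0.0, 0.001, -1.0]]
wrist_force: [-0.5, 0.5, 1.4]
opening: 0.0006
finger_force: 0.7
```

Call:
arm_command(
  deltas=[
    [[0, 0, 0.001, 0, 0, 0], [0, 0, 0.002, 0, 0, 0], [0, 0, 0.003, 0, 0, 0], [0, 0, 0.004, 0, 0, 0], [0, 0, 0.005, 0, 0, 0], [0, 0, 0.006, 0, 0, 0], [0, 0, 0.006, 0, 0, 0]],
  ],
)

```text
clock: 10.55
ee_pos: [0.6031, 0.1019, 0.2593]
eef_rot: [[0.209, 0.978, 0.0], [0.978, -0.209, 0.0], [0.0, 0.0, -1.0]]
wrist_force: [-0.3, 0.6, 1.2]
opening: 0.0004
finger_force: 0.6
```

Call:
arm_command(
  deltas=[
    [[0, 0, 0.001, 0, 0, 0], [0, 0, 0.002, 0, 0, 0], [0, 0, 0.003, 0, 0, 0], [0, 0, 0.003, 0, 0, 0]],
  ],
)

```text
clock: 10.88
ee_pos: [0.6031, 0.1019, 0.2564]
eef_rot: [[0.209, 0.978, 0.0], [0.978, -0.209, 0.0], [0.0, 0.0, -1.0]]
wrist_force: [0.5, 1.2, 2.2]
opening: 0.0005
finger_force: 1.0
```

The pin is past the rim depth and going into the slot.

Call:
arm_command(
  deltas=[
    [[0, 0, 0.001, 0, 0, 0], [0, 0, 0.002, 0, 0, 0], [0, 0, 0.003, 0, 0, 0], [0, 0, 0.004, 0, 0, 0], [0, 0, 0.005, 0, 0, 0], [0, 0, 0.006, 0, 0, 0], [0, 0, 0.006, 0, 0, 0]],
  ],
)

```text
clock: 11.47
ee_pos: [0.6031, 0.1019, 0.2506]
eef_rot: [[0.209, 0.978, 0.0], [0.978, -0.209, 0.0], [0.0, 0.0, -1.0]]
wrist_force: [-0.5, -0.1, 4.0]
opening: 0.0005
finger_force: 2.0
```

Call:
arm_command(
  deltas=[
    [[0, 0, 0.0007, 0, 0, 0], [0, 0, 0.0015, 0, 0, 0], [0, 0, 0.0015, 0, 0, 0]],
  ],
)

```text
clock: 11.72
ee_pos: [0.6031, 0.1019, 0.2492]
eef_rot: [[0.209, 0.978, 0.0], [0.978, -0.209, 0.0], [0.0, 0.0, -1.0]]
wrist_force: [-0.5, 0.4, 5.9]
opening: 0.0005
finger_force: 2.6
```

Call:
arm_command(
  deltas=[
    [[0, 0, 0.0005, 0, 0, 0], [0, 0, 0.001, 0, 0, 0], [0, 0, 0.001, 0, 0, 0]],
  ],
)

```text
clock: 11.97
ee_pos: [0.6031, 0.1019, 0.2492]
eef_rot: [[0.209, 0.978, 0.001], [0.978, -0.209, 0.0], [0.001, 0.001, -1.0]]
wrist_force: [-1.8, -0.6, 9.0]
opening: 0.0
finger_force: 4.5
```

The TCP has stopped at 0.249 while the force rises to 9 N, so the pin is on its stop. I'll lift away and check.

Call:
arm_command(
  deltas=[
    [[0, 0, -0.01, 0, 0, 0], [0, 0, -0.03, 0, 0, 0], [0, 0, -0.06, 0, 0, 0], [-0.02, 0, -0.09, 0, 0, 0], [-0.05, 0, -0.1, 0, 0, 0], [-0.08, 0, -0.1, 0, 0, 0], [-0.08, 0, -0.1, 0, 0, 0], [-0.08, 0, -0.1, 0, 0, 0]],
  ],
)

```text
clock: 12.63
ee_pos: [0.586, 0.0226, 0.3478]
eef_rot: [[0.212, 0.977, -0.001], [0.977, -0.212, 0.0], [0.0, -0.001, -1.0]]
wrist_force: [0.5, 0.6, -0.5]
opening: 0.0005
finger_force: 0.0
```

```bash
python3 - <<'E'
from h import *
np.set_printoptions(precision=4,suppress=True)
s=arm.state(); print(s["ee_pos"],s["wrist_force"],s["clock"])
for n in("top","wrist","scene"):
    i=optics.read_camera(n); cv2.imwrite(f"pics/{n}5.png",i[:,:,::-1])
    for l,z in(("pin_knob",.232),("lever_knob",.206)):
        for k in optics.place_of(l,n)[:1]:
            q=at_z(n,k["centre"],z); print(n,l,np.round(k["centre"],1),round(k["score"],2),q)
print(proj("scene",[[.603,.102,.232],[.603,.102,.25]]))
c=i[120:300,220:400];cv2.imwrite("pics/c5.png",cv2.resize(c,(580,580),interpolation=cv2.INTER_CUBIC)[:,:,::-1])
E
```

```text
[0.586  0.0226 0.3478] [ 0.5189  0.6073 -0.4966] 12.6333
top pin_knob [259.9 184.1] 0.73 [0.6008 0.1017 0.232 ]
wrist pin_knob [318.9 115.8] 0.92 [0.6035 0.1014 0.232 ]
scene pin_knob [283.2 166.3] 0.63 [0.5898 0.0984 0.232 ]
scene lever_knob [316.  218.3] 0.7 [ 0.5102 -0.063   0.206 ]
[[285.7687 163.5222]
 [285.6673 156.8976]]
```

View pics/c5.png

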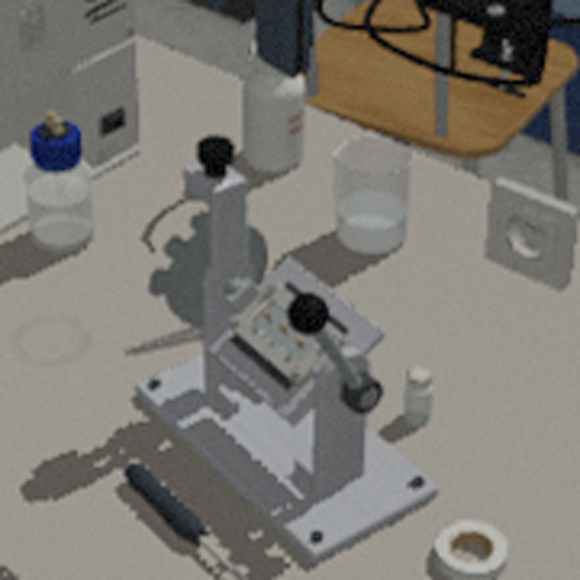

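The picture shows the pin knob low on its bridge (crop 215,155; about 7 px lower than before, which matches 18 mm) and the lever leaning forward. The bystanders are in place and the robot is clear, so I'm handing in.

```bash
python3 -c "
from station import close_job
print(close_job())"
```

```text
the job is handed in; nothing more can be done
None
```

The table is swung to about 30° forward and locked with the pin pushed down to its stop; the bystanders looked undisturbed in the last picture, and the job was handed in about 13 s into the 40 s limit (no verdict came back).

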